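# Find the unlatched duct tile and push it open

### The arm

A 7-joint arm with a two-finger parallel gripper is mounted at the origin on the work surface. World frame = base frame: x ahead of the robot, y to its left, z up, the work surface at z = 0. Lengths are in m, angles in rad, forces in N, time in s.
With the tool pointing down it reaches from about 0.4 to 0.9 m from the base axis. Payload 5.6 kg.
Tool frame: the origin (TCP) lies at the very end of the fingers, on their centre line; the grasp point (between the pads) lies 19 mm behind it; y points along the fingers, x is the direction in which the jaws open and shut, and the axes are right-handed (so a half turn about y gives the same grasp; the last joint's range is limited). The gripper opens to 92 mm and grips with 3 to 60 N. Pads are 20 mm wide; open, the fingers measure 128 mm over their backs; the gripper's body (75 mm by 189 mm) begins 69 mm behind the grasp point.
Start: joints at [1.158, 0.468, -0.012, 1.603, 0.006, 1.071, -0.056], TCP at [0.235, -0.606, 0.215] pointing down, gripper open.
Joint ranges: [-2.53, 2.53], [-0.31, 2.02], [-1.57, 1.55], [0.28, 2.44], [-1.29, 4.43], [0.15, 1.84], [-2.92, 2.92]. Speed limits (rad/s): [2.57, 2.57, 3.14, 3.14, 3.14, 3.14, 3.14].

### API

Orientations are given as a unit quaternion [x, y, z, w].
In Python, from workcell import monitor, eyes, sign_off gives the robot as it stands. The module is installed in compiled form; this text tells all that it offers.
- The arm moves only by the shell command python3 -m crank 'ROWS' [OPENING]. ROWS is JSON, a list that holds one entry, the list of rows, each a list of 4 numbers: the shift along the tool's x, y, z in mm, then the turn about the tool's y in degrees. In form: [[[dx, dy, dz, twist], ...]]. A call has 1 to 5 rows; each row is the pose to reach, as a shift and turn from the pose commanded when the call began, along the tool's axes at that moment; what a row does not reach only later rows make up. A row lasts 1/10 s, in which the tool goes at most 50 mm and 8.59 degrees, less where a joint would pass 70% of its speed; a pose out of reach is approached as far as the arm can. A call with a gripper value outside its range is refused whole. OPENING is the opening, from -1 (shut) to 1 (fully open), so that 0 is half open, set as the call begins (- or left out, the last holds). The fingers move at their own pace and stop on an object; the grip force is fixed at half the most. Time passes only in rows, so rows that repeat a pose let the fingers close. It gives the time, the measured TCP pose, the force and the opening at its end, in the units of the state.
- monitor.sense(): the state, without advancing time (a new reading comes with each control period).
- eyes.grab_frame(name): name is "side" or "top" or "wrist"; returns the picture (384x512x3 uint8, blue, green, red); there is no depth.
- eyes.camera_info(name): a dict with "fx", "fy", "cx", "cy" (pixels), "k1" (the pictures are not rectified: a ray, as slopes to the right and down, at radius r is drawn at 1 + k1 r^2 times it, then the intrinsics apply), "extrinsics" (4x4, takes a point from camera to world coordinates). Camera axes: x right, y up, looking along -z (the intrinsics and any distortion apply to the point x, -y, -z); pixel columns grow to the right and rows downward; lengths in m; the calibration is good to about 2 mm. A picture is of the moment at which its call begins: read the wrist's pose just before it. camera_info takes no time and is no camera call; for the wrist camera it gives the pose at the moment of the call.
- sign_off(): hands the job in, once; it reports no verdict.
The state is a dict: "time": time; "q": joint angles; "dq": joint speeds; "joint_efforts": joint torques, N m; "tcp_pos": TCP position; "eef_rot": TCP orientation; "wrist_force": force on the tool from outside, world axes, zero at the start; "wrist_torque": the same for the moment, N m; "grip_width": opening from 0.0 (shut) to 1.0 (fully open).
Only numpy, scipy, OpenCV 4.12 (cv2) and the standard library are available. Lean on these libraries where they do the work, as an engineer would, in place of code of your own. Each camera call takes 0.05 s, during which the arm holds its last target.

### The job

One of the four identical cover tiles on the bench service duct has been left unlatched, and the gas coupling under it is needed. Press gently with a fingertip on the ribbed strip of each tile until you find the one that rocks, then push that tile open until it stands upright, and draw clear. Do not force the latched tiles, pick nothing up, and leave the sample pot, screwdriver and mouse where they are.

Things in the scene. Friction and masses are not known exactly. Their poses are not given: they have to be found in the camera images.
- duct: grey bench duct fixed to the desk, 75 mm high, 404 mm wide (y). Origin at table level under the middle of the tiles' hinge line; x points away from the robot, z up. Depth spans x -64 to +124 mm, from +50 on a flat solid ledge. Sunk in its top, at 92 mm pitch along y, are four identical white tiles, each over a well (x -54 to +50 mm, 84 mm in y, floor 8 mm above the table)
- tile_a (a joint): hinge of the first (left-hand end, +y of the duct's frame) tile, rad: 0 = shut, grows as the far end goes down and the near edge rises, 1.57 = upright, stop at 1.6. Tile 100 x 80 x 6 mm (x, y, z), top 74 mm above the table when shut, tips like a see-saw about a line along y at duct x = 0, 71 mm above the table. The stiff hinge keeps it wherever it is left
- tile_b (a joint): hinge of the second from the left tile, rad: 0 = shut, grows as the far end goes down and the near edge rises, 1.57 = upright, stop at 1.6. Tile 100 x 80 x 6 mm (x, y, z), top 74 mm above the table when shut, tips like a see-saw about a line along y at duct x = 0, 71 mm above the table. The stiff hinge keeps it wherever it is left
- tile_c (a joint): hinge of the third from the left tile, rad: 0 = shut, grows as the far end goes down and the near edge rises, 1.57 = upright, stop at 1.6. Tile 100 x 80 x 6 mm (x, y, z), top 74 mm above the table when shut, tips like a see-saw about a line along y at duct x = 0, 71 mm above the table. The stiff hinge keeps it wherever it is left
- tile_d (a joint): hinge of the fourth (right-hand end, -y) tile, rad: 0 = shut, grows as the far end goes down and the near edge rises, 1.57 = upright, stop at 1.6. Tile 100 x 80 x 6 mm (x, y, z), top 74 mm above the table when shut, tips like a see-saw about a line along y at duct x = 0, 71 mm above the table. The stiff hinge keeps it wherever it is left
- pad_a (a point): centre of the ribbed teal strip (22 x 72 mm) on top of the far half of the first (left-hand end, +y of the duct's frame) tile, 32 mm beyond the hinge line, 16 mm from the tile's far end; moves with the tile. Pressed here a latched tile gives at most 1.5 mm; the unlatched one (any of the four, none looks different) rocks at about 3 N and keeps tipping while pushed; the well under its far half is empty
- pad_b (a point): centre of the ribbed teal strip (22 x 72 mm) on top of the far half of the second from the left tile, 32 mm beyond the hinge line, 16 mm from the tile's far end; moves with the tile. Pressed here a latched tile gives at most 1.5 mm; the unlatched one (any of the four, none looks different) rocks at about 3 N and keeps tipping while pushed; the well under its far half is empty
- pad_c (a point): centre of the ribbed teal strip (22 x 72 mm) on top of the far half of the third from the left tile, 32 mm beyond the hinge line, 16 mm from the tile's far end; moves with the tile. Pressed here a latched tile gives at most 1.5 mm; the unlatched one (any of the four, none looks different) rocks at about 3 N and keeps tipping while pushed; the well under its far half is empty
- pad_d (a point): centre of the ribbed teal strip (22 x 72 mm) on top of the far half of the fourth (right-hand end, -y) tile, 32 mm beyond the hinge line, 16 mm from the tile's far end; moves with the tile. Pressed here a latched tile gives at most 1.5 mm; the unlatched one (any of the four, none looks different) rocks at about 3 N and keeps tipping while pushed; the well under its far half is empty
- edge_a (a point): middle of the top of the near edge of the first (left-hand end, +y of the duct's frame) tile, 52 mm from the hinge line on the robot's side; moves with the tile and rises as it tips. In the well under the unlatched tile's near half (duct x -40 to -12 mm) stands a brass coupling, its top 38 mm above the table
- edge_b (a point): middle of the top of the near edge of the second from the left tile, 52 mm from the hinge line on the robot's side; moves with the tile and rises as it tips. In the well under the unlatched tile's near half (duct x -40 to -12 mm) stands a brass coupling, its top 38 mm above the table
- edge_c (a point): middle of the top of the near edge of the third from the left tile, 52 mm from the hinge line on the robot's side; moves with the tile and rises as it tips. In the well under the unlatched tile's near half (duct x -40 to -12 mm) stands a brass coupling, its top 38 mm above the table
- edge_d (a point): middle of the top of the near edge of the fourth (right-hand end, -y) tile, 52 mm from the hinge line on the robot's side; moves with the tile and rises as it tips. In the well under the unlatched tile's near half (duct x -40 to -12 mm) stands a brass coupling, its top 38 mm above the table
- pot: small glass sample pot with a blue cap, 36 mm across, 34 mm high, standing on the duct's far ledge; origin at its underside. Leave alone
- driver: screwdriver with orange handle, 160 mm long, lying on the desk to the left of the duct; origin under its middle. Leave alone
- mouse: plain black computer mouse, 98 x 58 mm, 36 mm high at its wheel, on the desk to the right of the duct; origin at its underside. Leave alone

How it is judged:
On the way, in this order (a step that is already met when the one before it is completed fails the run):
1. a tile rocks under the finger (((value of joint tile_a above 0.12 rad and contact force between the fingers and tile_a above 0.2 N) or (value of joint tile_b above 0.12 rad and contact force between the fingers and tile_b above 0.2 N) or (value of joint tile_c above 0.12 rad and contact force between the fingers and tile_c above 0.2 N) or (value of joint tile_d above 0.12 rad and contact force between the fingers and tile_d above 0.2 N))).
2. that tile stands open (((value of joint tile_a above 1.2 rad and value of joint each of tile_b, tile_c, tile_d below 0.1 rad) or (value of joint tile_b above 1.2 rad and value of joint each of tile_a, tile_c, tile_d below 0.1 rad) or (value of joint tile_c above 1.2 rad and value of joint each of tile_a, tile_b, tile_d below 0.1 rad) or (value of joint tile_d above 1.2 rad and value of joint each of tile_a, tile_b, tile_c below 0.1 rad))), for 0.2 s.
At the end, for the whole second after the job is handed in: exactly one tile is tipped open by more than 1.2 rad (about 70 degrees; upright is 1.57) and stays there, the other three are shut (below 0.1 rad), and the pot, screwdriver and mouse are within 20 mm of where they began (((value of joint tile_a above 1.2 rad and value of joint each of tile_b, tile_c, tile_d below 0.1 rad) or (value of joint tile_b above 1.2 rad and value of joint each of tile_a, tile_c, tile_d below 0.1 rad) or (value of joint tile_c above 1.2 rad and value of joint each of tile_a, tile_b, tile_d below 0.1 rad) or (value of joint tile_d above 1.2 rad and value of joint each of tile_a, tile_b, tile_c below 0.1 rad)) and distance of each of pot, driver, mouse from where it was at the start of the episode below 0.02 m); the robot touches nothing.
It fails at once if the sample pot is moved (over 20 mm) or picked up (distance of pot from where it was at the start of the episode above 0.02 m).
It fails at once if the screwdriver is moved (over 20 mm) or picked up (distance of driver from where it was at the start of the episode above 0.02 m).
It fails at once if the computer mouse is moved (over 20 mm) or picked up (distance of mouse from where it was at the start of the episode above 0.02 m).
It fails at once if a tile is forced: pressed with more than 60 N (contact force between any of the arm, the fingers and tile_a above 60 N or contact force between any of the arm, the fingers and tile_b above 60 N or contact force between any of the arm, the fingers and tile_c above 60 N or contact force between any of the arm, the fingers and tile_d above 60 N).
It also fails if it takes over 48 s, if anything falls off the work surface, if the arm or the gripper's body presses on something with over 40 N, if the wrist force passes 120 N, or if a joint passes its speed limit or range.

## Working session

There is one attempt and no reset: what is moved stays moved. The work goes in short steps, Python scripts to look and compute and a shell command to move; the robot and the scene stay as the last step left them, time stands still between calls to the robot, and variables do not carry over. Pictures are saved under pics/ and viewed, and the job is handed in when it is done.

```bash
mkdir -p pics; python3 - <<'E'
from workcell import monitor, eyes
import cv2
s=monitor.sense();print(s)
for n in("top","side"):
    i=eyes.camera_info(n);print(n,i)
    cv2.imwrite(f"pics/{n}0.png",eyes.grab_frame(n))
E
```

```text
{'time': 0.0, 'q': array([ 1.15802723,  0.46837903, -0.01157025,  1.60363776,  0.00600153,
        1.07140062, -0.05633468]), 'dq': array([ 1.23049796e-03,  1.59978012e-04, -7.97644163e-04, -4.52542617e-05,
        1.67502606e-03,  4.89934387e-04, -2.08716298e-03]), 'joint_efforts': array([ 2.44488847e-04, -5.20578146e+01, -1.22760673e-02, -2.43753630e+01,
       -5.66359679e-02,  1.72462198e-02,  1.64319463e-04]), 'tcp_pos': array([ 0.23460979, -0.60554597,  0.21363329]), 'eef_rot': array([-0.58305411,  0.40014796, -0.39905019,  0.58368524]), 'wrist_force': array([ 0.36916637, -0.98817096, -0.43735014]), 'wrist_torque': array([-0.0529511 , -0.02424601,  0.00842502]), 'grip_width': 1.0025933624346963}
top {'fx': 472.2857145619382, 'fy': 472.2857145619382, 'cx': 255.68947114986835, 'cy': 189.80645639678147, 'k1': -0.13092658294909634, 'extrinsics': array([[-2.22393865e-02,  9.97111505e-01, -7.26226983e-02,
         5.26666176e-01],
       [-9.99434291e-01, -2.40066835e-02, -2.35537218e-02,
         9.55615389e-04],
       [-2.52291172e-02,  7.20577947e-02,  9.97081324e-01,
         1.10103433e+00],
       [ 0.00000000e+00,  0.00000000e+00,  0.00000000e+00,
         1.00000000e+00]])}
side {'fx': 432.79723304303764, 'fy': 432.79723304303764, 'cx': 257.548566539764, 'cy': 200.5429044176633, 'k1': -0.10600920384924345, 'extrinsics': array([[-0.99884559,  0.01801121, -0.04453182,  0.54108883],
       [-0.04570393, -0.64169266,  0.7655989 ,  0.71532753],
       [-0.01478638,  0.76675037,  0.64177507,  0.66797012],
       [ 0.        ,  0.        ,  0.        ,  1.        ]])}
```

View pics/top0.png

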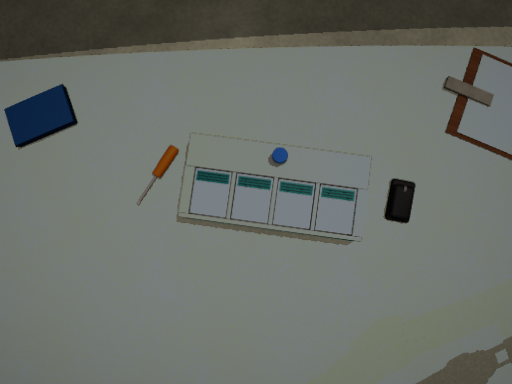

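View pics/side0.png

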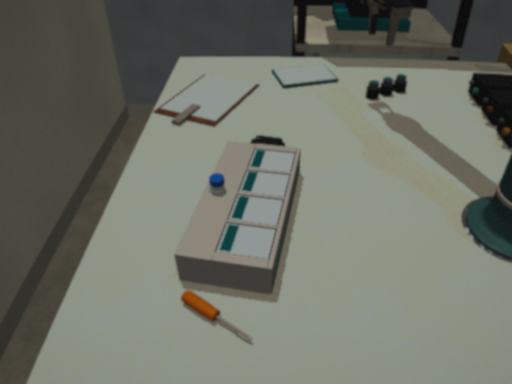

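The top view shows the duct with teal strips at about (212,177), (254,183), (296,188) and (337,194). The pot is at (280,156), the driver at (160,172) and the mouse at (400,200). Next I'll measure them.

```bash
cat > h.py <<'E'
import numpy as np, cv2
from workcell import monitor, eyes
from scipy.spatial.transform import Rotation as R
def ray(n,uv,i=None):
    i=i or eyes.camera_info(n)
    d=np.array([(uv[0]-i['cx'])/i['fx'],(uv[1]-i['cy'])/i['fy']])
    s=d.copy()
    for _ in range(20): s=d/(1+i['k1']*(s@s))
    E=i['extrinsics']; return E[:3,3],E[:3,:3]@np.array([s[0],-s[1],-1])
def plane(n,uv,z):
    o,d=ray(n,uv); return o+d*(z-o[2])/d[2]
def teal(im):
    h=cv2.cvtColor(im,cv2.COLOR_BGR2HSV)
    m=cv2.inRange(h,(75,90,40),(98,255,255))
    c,_=cv2.findContours(m,cv2.RETR_EXTERNAL,cv2.CHAIN_APPROX_NONE)
    return [x for x in c if cv2.contourArea(x)>80]
E
python3 - <<'E'
from h import *
s=monitor.sense(); print(R.from_quat(s['eef_rot']).as_matrix().round(3))
for n in("top","side"):
    im=cv2.imread(f"pics/{n}0.png")
    for c in teal(im):
        r=cv2.minAreaRect(c);print(n,np.round(r[0],1),np.round(r[1],1),plane(n,r[0],.0745).round(4))
im=cv2.imread("pics/top0.png");h=cv2.cvtColor(im,cv2.COLOR_BGR2HSV)
m=cv2.inRange(h,(105,150,90),(125,255,255))[:, 200:350];y,x=np.nonzero(m);print("pot",x.mean()+200,y.mean(),plane("top",(x.mean()+200,y.mean()),.109))
E
```

```text
[[ 0.361 -0.001  0.932]
 [-0.932  0.001  0.361]
 [-0.002 -1.    -0.   ]]
top [337.4 193.6] [32.6  9.5] [ 0.5889 -0.1525  0.0745]
top [295.8 188. ] [32.7  9.4] [ 0.6033 -0.0622  0.0745]
top [253.9 182.4] [32.5  9.4] [0.6177 0.0286 0.0745]
top [212.4 176.8] [32.1  9.4] [0.6323 0.1196 0.0745]
side [228.7 237.4] [ 9.2 26.9] [0.6332 0.1205 0.0745]
side [489. 232.] [64.4 30.4] [0.114  0.0925 0.0745]
side [239.8 207.1] [ 8.2 22.5] [0.6185 0.0299 0.0745]
side [249.3 180.9] [ 7.4 19.5] [ 0.604  -0.0611  0.0745]
side [257.7 158.1] [ 6.7 17. ] [ 0.5893 -0.1529  0.0745]
side [348.5  16.3] [37.4 14.9] [ 0.2294 -1.3043  0.0745]
pot 279.7916666666667 154.60714285714286 [ 0.67240579 -0.02831235  0.109     ]
```

```bash
python3 -m crank '[[[-20,0,35,7],[-45,0,75,15],[-70,0,117,23],[-95,0,160,30],[-120,0,200,30]]]' -1; python3 - <<'E'
from h import *
s=monitor.sense(); print(R.from_quat(s['eef_rot']).as_matrix().round(3), s['grip_width'],s['wrist_force'],s['q'])
E
```

```text
time: 0.6
tcp_pos: [0.3791, -0.4199, 0.2143]
eef_rot: [-0.459, 0.538, -0.537, 0.459]
wrist_force: [-0.1, 0.5, 0.1]
grip_width: 0.587
[[-0.156 -0.     0.988]
 [-0.988  0.    -0.156]
 [-0.    -1.    -0.   ]] 0.5873741375713525 [-0.13627571  0.47033985  0.14183924] [ 0.76877533  0.32625557  0.01045363  1.8146409  -0.00401039  1.00117667
 -0.94616406]
```

```bash
python3 -m crank '[[[-42,0,24,0],[-84,0,48,0],[-126,0,72,0],[-168,0,96,0],[-210,0,118,0]]]' ; python3 -m crank '[[[-30,30,17,0],[-60,60,34,0],[-89,90,49,0],[-89,110,49,0],[-89,110,49,0]]]'; python3 - <<'E'
from h import *
s=monitor.sense(); print(R.from_quat(s['eef_rot']).as_matrix().round(3), s['grip_width'],s['wrist_force'],s['tcp_pos'])
E
```

```text
time: 1.1
tcp_pos: [0.5277, -0.2307, 0.2144]
eef_rot: [-0.46, 0.537, -0.537, 0.46]
wrist_force: [1.1, -0.4, -0.4]
grip_width: 0.149
time: 1.6
tcp_pos: [0.5867, -0.1503, 0.1009]
eef_rot: [-0.462, 0.538, -0.534, 0.459]
wrist_force: [-0.6, -0.3, 0.3]
grip_width: 0.003
[[-0.151 -0.007  0.989]
 [-0.989  0.002 -0.151]
 [-0.001 -1.    -0.007]] 0.00336425675780845 [-0.60803236 -0.31402469  0.34815117] [ 0.58666475 -0.15026271  0.10093189]
```

```bash
python3 -m crank '[[[0,8,0,0],[0,14,0,0],[0,19,0,0],[0,22,0,0],[0,22,0,0]]]'; python3 -m crank '[[[0,1,0,0],[0,1,0,0],[0,2,0,0],[0,2,0,0],[0,2,0,0]]]'
```

```text
time: 2.1
tcp_pos: [0.5887, -0.1524, 0.0826]
eef_rot: [0.46, -0.537, 0.537, -0.46]
wrist_force: [-0.4, -0.2, 0.0]
grip_width: 0.0
time: 2.6
tcp_pos: [0.5889, -0.152, 0.0806]
eef_rot: [0.46, -0.537, 0.537, -0.46]
wrist_force: [0.1, -0.7, 0.3]
grip_width: 0.011
```

```bash
python3 -m crank '[[[0,1,0,0],[0,1,0,0],[0,2,0,0],[0,2,0,0],[0,2,0,0]]]';python3 -m crank '[[[0,1,0,0],[0,1,0,0],[0,2,0,0],[0,2,0,0],[0,2,0,0]]]'
```

```text
time: 3.1
tcp_pos: [0.5888, -0.1521, 0.0785]
eef_rot: [-0.46, 0.537, -0.537, 0.46]
wrist_force: [-0.4, 0.5, -1.0]
grip_width: 0.004
time: 3.6
tcp_pos: [0.5888, -0.1521, 0.0765]
eef_rot: [-0.46, 0.537, -0.537, 0.46]
wrist_force: [0.1, -0.4, 0.3]
grip_width: 0.007
```

```bash
python3 -m crank '[[[0,1,0,0],[0,1,0,0],[0,2,0,0],[0,2,0,0],[0,2,0,0]]]'; python3 -m crank '[[[0,1,0,0],[0,1,0,0],[0,1,0,0]]]'
```

```text
time: 4.1
tcp_pos: [0.5888, -0.1521, 0.0745]
eef_rot: [-0.46, 0.537, -0.537, 0.46]
wrist_force: [-0.1, 0.0, 0.1]
grip_width: 0.006
time: 4.4
tcp_pos: [0.589, -0.1521, 0.0738]
eef_rot: [0.46, -0.537, 0.537, -0.46]
wrist_force: [0.1, 0.8, 2.8]
grip_width: 0.005
```

```bash
python3 -m crank '[[[0,1,0,0],[0,1,0,0],[0,1,0,0]]]'; python3 -m crank '[[[0,1,0,0],[0,1,0,0],[0,1,0,0]]]'
```

```text
time: 4.7
tcp_pos: [0.589, -0.1521, 0.0737]
eef_rot: [0.46, -0.537, 0.537, -0.46]
wrist_force: [-2.9, 0.6, 9.8]
grip_width: 0.007
time: 5.0
tcp_pos: [0.589, -0.1521, 0.0736]
eef_rot: [0.46, -0.537, 0.537, -0.46]
wrist_force: [-5.8, 0.4, 15.9]
grip_width: 0.004
```

Tile d holds at 16 N and has barely moved, so it is latched. Next is tile c.

```bash
python3 -m crank '[[[0,-10,0,0],[-20,-18,0,0],[-60,-18,0,0],[-92,-18,0,0],[-92,-9,0,0]]]'; python3 -m crank '[[[0,2,0,0],[0,4,0,0],[0,6,0,0],[0,6,0,0],[0,6,0,0]]]'
```

```text
time: 5.5
tcp_pos: [0.6048, -0.0545, 0.0817]
eef_rot: [-0.461, 0.535, -0.535, 0.464]
wrist_force: [-0.1, 1.0, 0.3]
grip_width: 0.005
time: 6.0
tcp_pos: [0.603, -0.062, 0.0746]
eef_rot: [0.46, -0.537, 0.537, -0.46]
wrist_force: [0.1, -0.2, -0.0]
grip_width: 0.006
```

```bash
python3 -m crank '[[[0,1,0,0],[0,2,0,0],[0,2,0,0],[0,2,0,0]]]'; python3 -m crank '[[[0,1,0,0],[0,1,0,0],[0,1,0,0]]]'
```

```text
time: 6.4
tcp_pos: [0.6032, -0.0616, 0.0729]
eef_rot: [0.46, -0.537, 0.537, -0.46]
wrist_force: [-0.4, -1.3, 3.6]
grip_width: 0.004
time: 6.7
tcp_pos: [0.6033, -0.0616, 0.0717]
eef_rot: [0.46, -0.537, 0.537, -0.46]
wrist_force: [-0.2, -2.6, 4.4]
grip_width: 0.003
```

```bash
python3 -m crank '[[[0,1,0,0],[0,2,0,0],[0,3,0,0],[0,3,0,0]]]'
```

```text
time: 7.1
tcp_pos: [0.6031, -0.0614, 0.0684]
eef_rot: [0.46, -0.537, 0.537, -0.46]
wrist_force: [0.9, -3.0, 2.7]
grip_width: 0.005
```

Tile c rocks: it is more than 5 mm down at about 3 N. I'll keep tipping it, going down and then towards the robot.

```bash
python3 -m crank '[[[0,2,0,0],[0,4,0,0],[0,6,0,0],[0,8,-1,0],[0,10,-2,0]]]';python3 -m crank '[[[0,2,-1,0],[0,4,-2,0],[0,6,-3,0],[0,8,-4,0],[0,11,-5,0]]]'
```

```text
time: 7.6
tcp_pos: [0.6011, -0.0602, 0.0584]
eef_rot: [-0.46, 0.537, -0.537, 0.46]
wrist_force: [0.0, -0.9, 5.0]
grip_width: 0.006
time: 8.1
tcp_pos: [0.5965, -0.0596, 0.0476]
eef_rot: [0.46, -0.537, 0.537, -0.461]
wrist_force: [2.1, 1.3, 4.9]
grip_width: 0.001
```

```bash
python3 -m crank '[[[0,0,-2,0],[0,0,-4,0],[0,0,-6,0],[0,0,-8,0],[0,0,-8,0]]]'; python3 - <<'E'
from h import *
for n in("side","top"): cv2.imwrite(f"pics/{n}1.png",cv2.resize(eyes.grab_frame(n)[80:300,130:430],None,fx=2.5,fy=2.5))
E
```

```text
time: 8.6
tcp_pos: [0.5878, -0.0589, 0.0471]
eef_rot: [-0.46, 0.537, -0.537, 0.46]
wrist_force: [4.3, -0.4, -3.0]
grip_width: 0.007
```

View pics/side1.png

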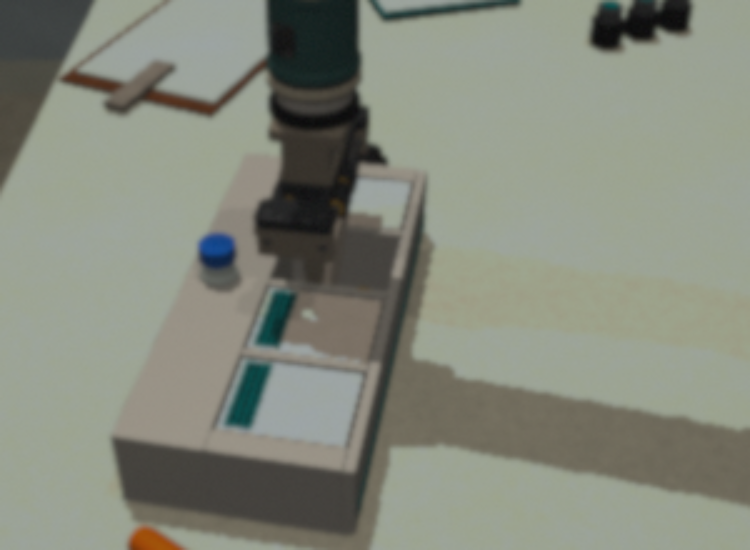

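The finger is in tile c's well and the pot hasn't moved. The gripper hides the tile's edge, so I'll push slightly more, then withdraw and check.

```bash
python3 -m crank '[[[0,0,-1,0],[0,0,-2,0],[0,0,-2,0]]]'
```

```text
time: 9.0
tcp_pos: [0.5859, -0.0586, 0.0474]
eef_rot: [-0.46, 0.537, -0.537, 0.46]
wrist_force: [3.4, -0.1, -4.0]
grip_width: 0.005
```

```bash
python3 -m crank '[[[0,0,4,0],[0,0,9,0],[0,0,10,0],[0,-10,10,0],[0,-30,10,0]]]'; python3 -m crank '[[[0,-40,0,0],[0,-85,0,0],[0,-130,0,0],[40,-150,0,0],[80,-160,0,0]]]';python3 -m crank '[[[45,0,0,0],[90,0,0,0],[135,0,0,0],[180,0,0,0],[180,0,0,0]]]'; python3 - <<'E'
from h import *
for n in("side","top"): cv2.imwrite(f"pics/{n}2.png",cv2.resize(eyes.grab_frame(n)[80:300,130:430],None,fx=2.5,fy=2.5))
E
```

```text
time: 9.5
tcp_pos: [0.5944, -0.0599, 0.0768]
eef_rot: [-0.461, 0.538, -0.536, 0.459]
wrist_force: [-0.0, 0.5, -0.1]
grip_width: 0.004
time: 10.0
tcp_pos: [0.5849, -0.1387, 0.2417]
eef_rot: [0.46, -0.535, 0.537, -0.462]
wrist_force: [1.2, -1.7, 0.0]
grip_width: 0.009
time: 10.5
tcp_pos: [0.5526, -0.3252, 0.2381]
eef_rot: [0.459, -0.539, 0.54, -0.456]
wrist_force: [-0.1, -0.3, 0.9]
grip_width: 0.005
```

View pics/side2.png

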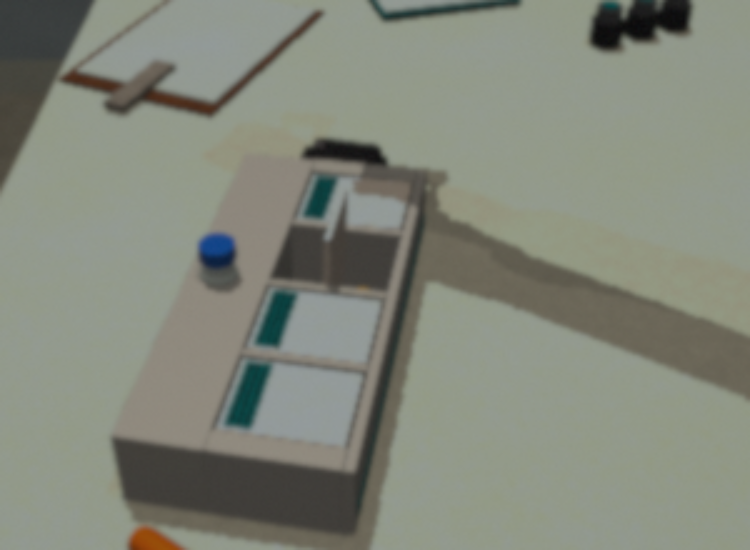

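View pics/top2.png

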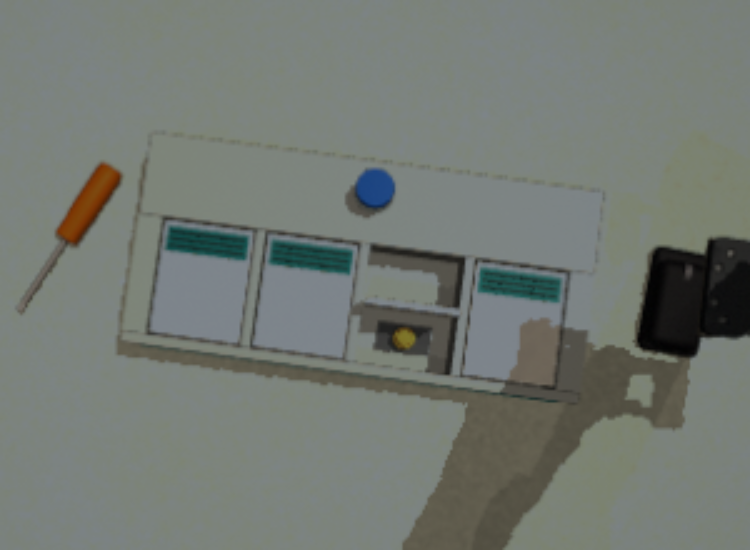

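Tile c stands edge-on at (410,306) in the top crop, with the brass coupling visible at (403,338). The other three tiles are shut, and the pot (375,188), driver and mouse look undisturbed. I'll do a numeric check and hand in.

```bash
python3 -m crank '[[[0,0,0,0],[0,0,0,0],[0,0,0,0]]]'; python3 - <<'E'
from h import *
from workcell import sign_off
a=cv2.imread("pics/top0.png");b=eyes.grab_frame("top")
for nm,lo,hi,x0,x1 in(("pot",(105,150,60),(125,255,255),200,350),("driver",(3,150,90),(15,255,255),130,185)):
    for im in(a,b):
        y,x=np.nonzero(cv2.inRange(cv2.cvtColor(im,cv2.COLOR_BGR2HSV),lo,hi)[130:230,x0:x1]);print(nm,x.mean()+x0,y.mean()+130)
for im in(a,b):print([np.round(cv2.minAreaRect(c)[0],1) for c in teal(im)])
# tile c near (upper) edge: thin bright line in the top view, at z~0.123, expect duct x ~ 0
p=plane("top",(130+410/2.5,80+306/2.5),.123); print("edge_c duct x",(p[:2]-np.array([.6037,-.0617]))@[.988,-.157]+.032)
print(sign_off())
E
```

```text
time: 10.9
tcp_pos: [0.5568, -0.3154, 0.2378]
eef_rot: [-0.461, 0.536, -0.536, 0.461]
wrist_force: [0.2, 0.1, 0.1]
grip_width: 0.0
pot 279.74301675977654 155.00558659217876
pot 279.74301675977654 155.00558659217876
driver 164.65635738831617 160.79381443298968
driver 164.69152542372882 160.84067796610168
[array([337.4, 193.6]), array([295.8, 188. ]), array([253.9, 182.4]), array([212.4, 176.8])]
[array([337.4, 193.6]), array([253.9, 182.4]), array([212.4, 176.8])]
edge_c duct x -0.002541339444950011
the job is handed in; nothing more can be done
None
```

Tile c, third from the left, was the unlatched one. It now stands open and the job is handed in, at about 11 s on the robot's clock.

- **Finding it:** tile d held at about 16 N with almost no give, so I took it as latched. Tile c rocked at about 3–4 N. I never pressed tiles a and b, because c had already been found.
- **Opening it:** I pushed tile c's far half down with the closed fingertip, then drew it towards the robot until it was upright, and pulled clear. The largest contact force I read was about 17 N, while testing d.
- **Last checks:** in the top view the raised edge of c lies about 2.5 mm on the robot's side of the hinge line, roughly 1.5 rad (estimated from the picture). The brass coupling is in view.
- **Everything else:** the strips of a, b and d, the pot and the driver are at the same pixels as at the start. I checked the mouse only by eye, partly behind the gripper. The robot touches nothing, and the wrist force is near zero.

No check failed or disagreed.

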